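# Unclip the cover panel of a stamp-pad case

### The job

Open the stamp-pad case: press the springy snap tab that stands up through the cover panel inward by feel, gently so as not to break it, until the panel's edge springs up by itself; do not pull at the panel while it is still caught. Then lift the panel off by its grip rib and set it down, not drop it, right side up and flat on the middle of the bare wooden board, long sides along the board's long sides, and leave the other things on the table where they are.

Things in the scene. Friction and masses are not known exactly. Their poses are not given: they have to be found in the camera images.
- case: Low dark grey plastic case fixed to the table, 150 (x) x 110 (y) x 45 mm high, on a 160 x 120 x 3 mm foot. Origin: centre of its underside, z up. Its -x end is the tab end; the tab is pressed inward, along +x. The panel lies in its top, flush with the 3 mm rim, 2 mm play all round, its underside 41 mm above the table. A blue-black ink pad lies beneath.
- tab: The case's grey plastic snap tab, an upright leaf 24 mm wide (y), 4 mm thick, that bends about its foot and springs back. Origin: the foot, on the case's centre line, 38 mm toward -x of the case's centre, 5 mm above the table; axes as the case's while unpressed. It rises through the panel's slot to 81 mm above the table and stays with the case. Pressed with more than 20 N it breaks.
- tab_bar (a point): Middle of the leaf at the height of the thumb bar, 76 mm above the table. The bar is round and level, 12 mm thick, 26 mm long (y). Press it from its -x side, fingertips 65 to 70 mm above the table (lower meets the rising panel). Its -x face stands 3 to 17 mm toward -x of this point, differing from case to case and not measured: find it by touch. See tab_hook for the forces.
- tab_hook (a point): Tip of the hook on the tab that holds the panel down, 4 mm over the slot's rim. At the bar the tab resists with 3 N at first touch and about 1.1 N more per mm; the hook is free after about 7 mm, at 10 to 11 N; a hard stop comes after about 9 mm, at 12.5 N, and a millimetre beyond the force is past 20 N. Press slowly to about 11 N, then a little more if the panel is not up.
- panel_slot (a point): Middle of the panel's slot for the tab, 36 (x) x 40 (y) mm, 42 mm toward -x of the panel's centre.
- panel: Loose clip-in panel: grey plastic plate 140 (x) x 100 (y) x 4 mm, 0.14 to 0.28 kg. Origin: centre of its underside; axes as the case's at the start. Grip rib on top. Once freed, two spring pins lift its -x edge by about 12 mm; it stays so, tilted about 0.1 rad, and then lifts straight up. Pulled against the tab's hook with more than 15 N the catch breaks.
- panel_grip (a point): Point to take on the panel's grip rib, fingers closing along the panel's y: 28 mm above the panel's underside (24 above the plate), 5 mm toward +x of its centre. The rib is 50 mm long (x), 14 mm thick (y), its top 40 mm above the panel's underside.
- panel_front (a point): Middle of the panel's -x edge strip, on its top face, 65 mm from the panel's centre; 45 mm above the table when caught, about 57 mm when sprung up.
- board: Bare light wooden board fixed on the table, 190 (x) x 150 (y) x 15 mm. Origin: centre of its underside, z up.
- dabber: Small wooden ink dabber standing upright, 30 mm in diameter, 64 mm tall. Origin: centre of its underside. Bystander: leave it alone.
- stamp_a: Wooden stamp block 55 x 30 x 30 mm. Origin: centre of its underside. Bystander: leave it alone.
- ink_tub: Open turquoise ink tub, 100 mm across, 70 mm tall. Origin: centre of its underside. Bystander: leave it alone.
- brush: Brush lying along its x. Origin: under its middle. Bystander: leave it alone.
- ink_jar: Closed ink jar, 56 mm across, 75 mm tall. Origin: centre of its underside. Bystander: leave it alone.
- stamp_b: Square wooden stamp, 50 x 50 mm with a round handle, 48 mm tall. Origin: centre of its underside. Bystander: leave it alone.
- stamp_c: Blue-black foam stamp 60 x 25 x 25 mm. Origin: centre of its underside. Bystander: leave it alone.
There are look-alikes about, which are no part of the job. Several things look just like the case: the one meant starts farthest from the robot's base.

How it is judged:
On the way, in this order (a step that is already met when the one before it is completed fails the run):
1. the tab has let the panel go: its tab edge has sprung up by itself, the fingers not touching it (z of panel_front in the frame of case between 0.053 and 0.062 m and contact force between the fingers and panel below 0.3 N), for 0.2 s.
2. the panel is set down on the middle of the board, still in the fingers (x of panel_grip in the frame of board between -0.03 and 0.03 m and y of panel_grip in the frame of board between -0.025 and 0.025 m and z of panel_grip in the frame of board below 0.061 m and contact force between the fingers and panel above 0.5 N), for 0.05 s.
At the end, for the whole second after the job is handed in: The panel lies still, right side up and flat (tilt under 0.06 rad) on the board, its grip rib's middle within 30 mm along and 25 mm across of the board's middle, its long side within 0.25 rad of the board's long side (x of panel_grip in the frame of board between -0.03 and 0.03 m and y of panel_grip in the frame of board between -0.025 and 0.025 m and z of panel_grip in the frame of board between 0.04 and 0.046 m and angle between panel_grip's own z axis and vertical below 0.06 rad and angle between the x axis of panel and the x axis of board, either way round below 0.25 rad and linear speed of panel below 0.02 m/s); the robot touches nothing.
It fails at once if the tab is pressed with more than 20 N and breaks (contact force between the fingers and tab above 20 N).
It fails at once if the panel is wrenched against the tab with more than 15 N (contact force between panel and tab above 15 N).
It fails at once if a bystander is disturbed (moved by more than 25 mm) (distance of any of dabber, stamp_a, ink_tub, brush, ink_jar, stamp_b, stamp_c from where it was at the start of the episode above 0.025 m).
It also fails if it takes over 53 s, if anything falls off the work surface, if the arm or the gripper's body presses on something with over 40 N, if the wrist force passes 120 N, or if a joint passes its speed limit or range.

### The arm

A 6-joint arm with a two-finger parallel gripper is mounted at the origin on the work surface. World frame = base frame: x ahead of the robot, y to its left, z up, the work surface at z = 0. Lengths are in m, angles in rad, forces in N, time in s.
With the tool pointing down it reaches from about 0.25 to 0.725 m from the base axis. Payload 4 kg.
Tool frame: the origin (TCP) lies on the centre line of the jaws, within the pads' length; the fingertips stand env.finger_overhang ahead of it and the grasp point (between the pads) lies 6 mm ahead of it (env.finger_overhang is the distance from the TCP to the fingertips, in m); x points along the fingers, y is the direction in which the jaws open and shut, and the axes are right-handed (so a half turn about x gives the same grasp; the last joint's range is limited). The gripper opens to 85 mm and grips with 20 to 120 N. Pads are 22 mm wide; open, the fingers measure 114 mm over their backs; the gripper's body (76 mm by 85 mm) begins 54 mm behind the grasp point. The pads swing forward as they close: fully open they stand 13 mm farther back than shut.
Start: joints at [-1.139, 0.241, 0.005, 1.335, 0, 1.571], TCP at [0.209, -0.454, 0.256] pointing down, gripper open.
Joint ranges: [-2.72, 2.72], [-1.05, 1.87], [-1.09, 1.28], [-1.99, 2.15], [-1.42, 1.44], [-3.14, 3.14]. Speed limits (rad/s): [2.79, 2.79, 3.14, 3.14, 3.14, 3.14].

### API

Orientations are given as a 3x3 rotation matrix whose columns are the frame's x, y, z axes.
In Python, from workcell import env gives the robot as it stands.
- The arm moves only by the tool step_arm, never from a script. Its argument "moves" is a list of rows, each an object with "xyz": the shift along the tool's x, y, z as a fraction of full scale, a list of three; "rot": the turn, a rotation vector about the tool's x, y, z as a fraction of full scale, a list of three; "gripper": the closure, from -1 (fully open) to 1 (shut). In form: [{"xyz": [tx, ty, tz], "rot": [rx, ry, rz], "gripper": gripper}, ...]. A call has 1 to 5 rows; each row is the pose to reach, as a shift and turn from the pose commanded when the call began, along the tool's axes at that moment, turning the shorter way round; what a row does not reach only later rows make up. Full scale, the value 1, is 0.5 m for a shift and pi rad for a turn. A row lasts 1/8 s, in which the tool goes at most 62.5 mm and 10.7 degrees, less where a joint would pass 70% of its speed; a pose out of reach is approached as far as the arm can. A call with a number of a shift or a turn outside -1 to 1 is refused whole. A call with a gripper value outside its range is refused whole. The fingers move at their own pace and stop on an object; "force" is the grip in N (left out, the last holds). Time passes only in rows, so rows that repeat a pose let the fingers close. It gives the time, the measured TCP pose, the force and the opening at its end, in the units of the state.
- env.get_state(): the state, without advancing time (a new reading comes with each control period).
- env.read_camera(name): name is "side" or "top"; returns (picture, depth): 480x640x3 uint8, red, green, blue; 480x640 float32, m along the optical axis (not along the pixel's ray), 0 where there is no reading.
- env.calibration(name): a dict with "camera_matrix" (3x3 intrinsics, pixels), "R" (3x3) and "t" (3): a world point X has camera coordinates R X + t. Camera axes: x right, y down, z forward; pixel columns grow to the right and rows downward; lengths in m; the calibration is good to about 2 mm. A picture is of the moment at which its call begins. calibration takes no time and is no camera call.
- env.job_done(): hands the job in, once; it reports no verdict.
The state is a dict: "t": time; "joint_positions": joint angles; "qvel": joint speeds; "effort": joint torques, N m; "tool_pos": TCP position; "eef_rot": TCP orientation; "force": force on the tool from outside, world axes, zero at the start; "moment": the same for the moment, N m; "gripper_width": finger opening in m.
Only numpy, scipy, OpenCV 4.12 (cv2) and the standard library are available. Lean on these libraries where they do the work, as an engineer would, in place of code of your own. Each camera call takes 0.05 s, during which the arm holds its last target.

## Working session

There is one attempt and no reset: what is moved stays moved. The work goes in short steps, Python scripts to look and compute and a tool call to move; the robot and the scene stay as the last step left them, time stands still between calls to the robot, and variables do not carry over. Pictures are saved under pics/ and viewed, and the job is handed in when it is done.

Besides the shell and the picture viewer there is one more tool, called by a JSON object that holds its "method" and its "body", one argument or row to a line. step_arm: Moves the arm, as the interface text tells. Its arguments: {"type":"object","properties":{"moves":{"type":"array","items":{"type":"object","properties":{"xyz":{"type":"array","items":{"type":"number"}},"rot":{"type":"array","items":{"type":"number"}},"gripper":{"type":"number"}}}},"force":{"type":"number"}},"required":["moves"]}

```bash
ls; mkdir -p pics
python3 - <<'E'
from workcell import env
import numpy as np,cv2
s=env.get_state();print(s, env.finger_overhang)
for n in("top","side"):
    im,d=env.read_camera(n);cv2.imwrite(f"pics/{n}0.png",im[:,:,::-1]);np.savez(f"pics/{n}0.npz",im=im,d=d);c=env.calibration(n);print(n,c)
E
```

```text
pics
{'t': 0.0, 'joint_positions': array([-1.13901204e+00,  2.41395681e-01,  3.72102929e-03,  1.33521926e+00,
        4.87962612e-05,  1.57078242e+00]), 'qvel': array([ 1.56889251e-03,  4.44699621e-04, -4.54567134e-04, -1.33168414e-03,
       -7.23742275e-04,  8.84264448e-05]), 'effort': array([-2.51208667e-04, -3.72320795e+01,  2.52405882e+01,  1.69014267e-02,
       -1.55149587e-05,  7.18395711e-06]), 'tool_pos': array([ 0.20901177, -0.45356944,  0.25542034]), 'eef_rot': array([[-8.33502951e-04,  4.18503697e-01, -9.08214711e-01],
       [ 1.92548659e-03, -9.08212671e-01, -4.18504524e-01],
       [-9.99997799e-01, -2.09758000e-03, -4.88253151e-05]]), 'force': array([ 0.33438222, -0.52181733,  0.01442501]), 'moment': array([-0.04606343, -0.02113208, -0.0257357 ]), 'gripper_width': 0.08534800809858488} 0.025
top {'camera_matrix': array([[506.26468471,   0.        , 317.2673451 ],
       [  0.        , 506.26468471, 236.56168063],
       [  0.        ,   0.        ,   1.        ]]), 'R': array([[-1.63467588e-02, -9.99866096e-01,  7.57392483e-04],
       [-9.99340250e-01,  1.63135819e-02, -3.24489194e-02],
       [ 3.24322186e-02, -1.28732745e-03, -9.99473108e-01]]), 't': array([0.01483822, 0.50728988, 1.02697328])}
side {'camera_matrix': array([[543.59057284,   0.        , 318.93564966],
       [  0.        , 543.59057284, 236.7452901 ],
       [  0.        ,   0.        ,   1.        ]]), 'R': array([[-0.9034322 , -0.4286348 , -0.00908111],
       [-0.27511932,  0.59585302, -0.75449886],
       [ 0.32881547, -0.67914018, -0.65623852]]), 't': array([0.44650946, 0.20065028, 0.92973827])}
```

View pics/top0.png

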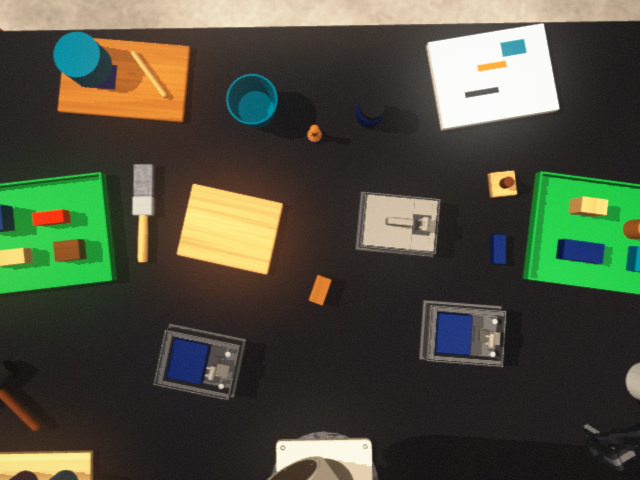

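View pics/side0.png

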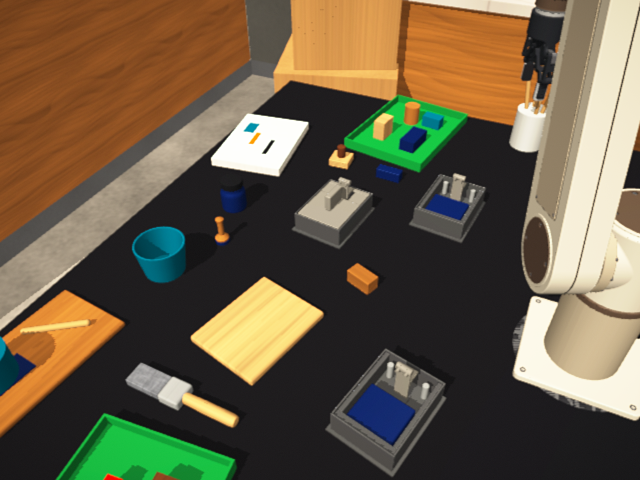

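The top view shows the covered case at about (399,223), with its tab end to the right (world -y). The board is at (230,228), and the two other cases are open. Next I'll measure them.

```bash
cat > h.py <<'E'
import numpy as np,cv2
from workcell import env
def cast(n,uv,z):
    c=env.calibration(n);K=c["camera_matrix"];R=c["R"];t=c["t"]
    o=-R.T@t;d=R.T@np.linalg.solve(K,np.array([uv[0],uv[1],1.0]))
    return o+d*(z-o[2])/d[2]
def proj(n,X):
    c=env.calibration(n);p=c["camera_matrix"]@(c["R"]@np.array(X)+c["t"]);return p[:2]/p[2]
def cloud(n,d):
    c=env.calibration(n);K=c["camera_matrix"];v,u=np.mgrid[:480,:640]
    P=np.stack([(u-K[0,2])/K[0,0]*d,(v-K[1,2])/K[1,1]*d,d],-1)
    return (P-c["t"])@c["R"]
E
python3 - <<'E'
from h import *
a=np.load("pics/top0.npz");im,d=a["im"],a["d"]
P=cloud("top",d)
hsv=cv2.cvtColor(im,cv2.COLOR_RGB2HSV)
# board
m=((hsv[...,0]>8)&(hsv[...,0]<30)&(hsv[...,2]>120)).astype(np.uint8);w=np.zeros_like(m);w[175:282,170:292]=1;m*=w
c=max(cv2.findContours(m,0,2)[0],key=cv2.contourArea).reshape(-1,2)
W=np.array([cast("top",p,.015)[:2] for p in c],np.float32);print("board",cv2.minAreaRect(W), np.median(P[m>0][:,2]))
# case region by depth
w=np.zeros_like(m);w[180:268,345:450]=1
Z=P[...,2]
for lo,hi in((.035,.052),(.065,.1),(.0555,.1)):
    k=((Z>lo)&(Z<hi)).astype(np.uint8)*w
    c=[x for x in cv2.findContours(k,0,2)[0] if cv2.contourArea(x)>8]
    for x in c: 
        q=np.array([P[p[1],p[0],:2] for p in x.reshape(-1,2)],np.float32);print(lo,cv2.minAreaRect(q),x.reshape(-1,2).mean(0))
# panel by brightness
k=((hsv[...,2]>110)&(hsv[...,1]<60)).astype(np.uint8)*w
x=max(cv2.findContours(k,0,2)[0],key=cv2.contourArea).reshape(-1,2)
W=np.array([cast("top",p,.045)[:2] for p in x],np.float32);print("panel",cv2.minAreaRect(W))
cv2.imwrite("pics/z1.png",cv2.resize(im[175:275,340:455,::-1],None,fx=6,fy=6,interpolation=cv2.INTER_CUBIC)[:600,:800])
s=np.load("pics/side0.npz")["im"];cv2.imwrite("pics/z2.png",cv2.resize(s[165:255,280:390,::-1],None,fx=6,fy=6,interpolation=cv2.INTER_CUBIC)[:600,:800])
np.set_printoptions(precision=3,suppress=True,linewidth=200)
print((Z[214:232:1,384:438:2]*1000).astype(int))
E
```

```text
board ((0.5265167951583862, 0.18470510840415955), (0.19180645048618317, 0.1513919234275818), 76.56402587890625) 0.013955535029600105
0.035 ((0.531671404838562, -0.1580095887184143), (0.15107302367687225, 0.1102103665471077), 83.56952667236328) [399.57142857 223.64285714]
0.065 ((0.5268620848655701, -0.19796453416347504), (0.017527809366583824, 0.025525683537125587), 82.78233337402344) [422.94444444 223.5       ]
0.065 ((0.5319377183914185, -0.15212632715702057), (0.049097854644060135, 0.013983303681015968), 84.45230102539062) [402.16666667 221.83333333]
0.0555 ((0.5268620848655701, -0.19796453416347504), (0.017527809366583824, 0.025525683537125587), 82.78233337402344) [423.1875 224.1875]
0.0555 ((0.5321605205535889, -0.15211227536201477), (0.049288783222436905, 0.013908450491726398), 83.45610809326172) [401.11111111 221.88888889]
panel ((0.5315947532653809, -0.1568763554096222), (0.14706991612911224, 0.10820921510457993), 83.53575134277344)
[[  46   42   41   42   45   45   43   41   44   45   44   46   45   46   37    3    5   43   41   46   42   44   45   42   40   44   47]
 [  47 
[... 1639 characters left out ...]
 45   41]
 [  41   41   44   46   44   43   42   44   41   46   39   46   43   45    8    9   20   41   79   78   81   81   79   48   48   45   43]
 [  43   44   44   47   46   42   44   46   45   41   43   43   47   46    5    6   21   44   74   78   80   83   79   47   44   43   40]
 [  44   45   45   46   42   43   43   45   46   47   41   44   42   44   10    4   23   44   63   77   78   81   76   47   45   43   42]
 [  42   42   42   42   39   42   41   45   46   43   45   44   45   40    5    5   25   43   56   47   78   83   78   51   47   46   43]
 [  43   40   45   44   45   46   41   43   47   41   43   44   43   46    8    6   13    7    5    3    5    4   51   51   46   44   40]]
```

```bash
ls -la pics
```

```text
total 5644
drwxr-xr-x 2 agent agent    4096 Dec  6 19:35 .
drwxr-xr-x 3 agent agent    4096 Dec  6 19:35 ..
-rw-r--r-- 1 agent agent 2150892 Dec  6 19:33 side0.npz
-rw-r--r-- 1 agent agent  397091 Dec  6 19:33 side0.png
-rw-r--r-- 1 agent agent 2150892 Dec  6 19:33 top0.npz
-rw-r--r-- 1 agent agent  479930 Dec  6 19:33 top0.png
-rw-r--r-- 1 agent agent  347746 Dec  6 19:35 z1.png
-rw-r--r-- 1 agent agent  229894 Dec  6 19:35 z2.png
```

View pics/z1.png

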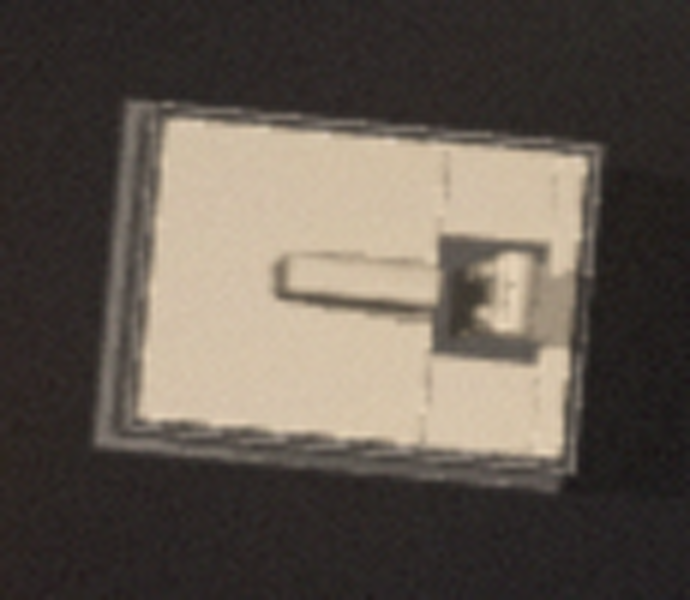

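View pics/z2.png

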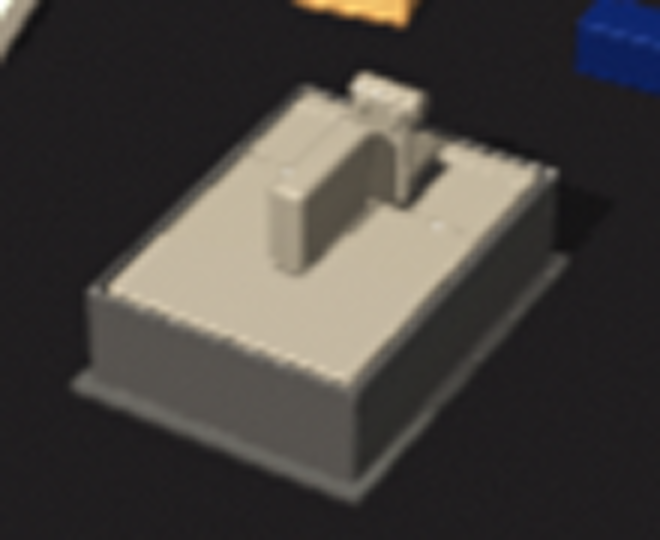

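Measured in world coordinates:
- **Case:** centre (0.5317,-0.158), x axis at 83.5°. The rim measures 151x110 mm against a nominal 150x110.
- **Board:** centre (0.5265,0.1847), long axis at 76.6°.
- **Rib and tab:** both sit where the case geometry says they should.

Next I'll write a move helper.

```bash
cat >> h.py <<'E'
from scipy.spatial.transform import Rotation as Ro
np.set_printoptions(precision=4,suppress=True,linewidth=200)
C=np.array([.5317,-.158]);A=np.deg2rad(83.55);cx=np.array([np.cos(A),np.sin(A)])
B=np.array([.5265,.1847]);BA=np.deg2rad(76.56)
def rot(a,pitch=0):
    # tool x down, tool z = -(direction a); pitch about tool y
    z=-np.array([np.cos(a),np.sin(a),0]);x=np.array([0,0,-1.]);y=np.cross(z,x)
    return np.stack([x,y,z],1)@Ro.from_rotvec([0,pitch,0]).as_matrix()
def go(p,Rt,ref=None):
    s=env.get_state();p0,R0=ref if ref else (s["tool_pos"],s["eef_rot"])
    print("xyz",R0.T@(np.array(p)-p0)/.5,"rot",Ro.from_matrix(R0.T@Rt).as_rotvec()/np.pi)
E
python3 - <<'E'
from h import *
p=C-.080*cx
go([*p,.16],rot(A)); print(p,rot(A))
print(cast("top",(500,250),.02),cast("top",(502,184),.02))
E
```

```text
xyz [ 0.1912 -0.1297 -0.7507] rot [-0.3267 -0.0003  0.0006]
[ 0.5227 -0.2375] [[ 0.      0.9937 -0.1123]
 [ 0.     -0.1123 -0.9937]
 [-1.      0.      0.    ]]
[ 0.4739 -0.3621  0.02  ] [ 0.6076 -0.3699  0.02  ]
```

{"method": "step_arm", "body": {
  "moves": [
    {"xyz":[0.19,-0.13,-0.75],"rot":[-0.327,0,0],"gripper":1},
    {"xyz":[0.19,-0.13,-0.75],"rot":[-0.327,0,0],"gripper":1},
    {"xyz":[0.19,-0.13,-0.75],"rot":[-0.327,0,0],"gripper":1},
    {"xyz":[0.19,-0.13,-0.75],"rot":[-0.327,0,0],"gripper":1},
    {"xyz":[0.19,-0.13,-0.75],"rot":[-0.327,0,0],"gripper":1}
  ],
  "force": 40
}}

```text
t: 0.72
tool_pos: [0.4601, -0.2806, 0.1798]
eef_rot: [[-0.001, 0.981, -0.194], [0.0, -0.194, -0.981], [-1.0, -0.001, 0.0]]
force: [0.3, -1.3, 0.6]
gripper_width: 0.0001
```

Run:
```python
from h import *
p=C-.080*cx
s=env.get_state();print(s["t"],s["tool_pos"],s["gripper_width"],s["force"]);go([*p,.16],rot(A));
```

```text
0.725 [ 0.4601 -0.2806  0.1798] 5.253337463962436e-05 [ 0.3005 -1.3291  0.6097]
xyz [ 0.0395  0.1061 -0.109 ] rot [-0.0264  0.      0.0002]
```

{"method": "step_arm", "body": {
  "moves": [
    {"xyz":[0.04,0.106,-0.109],"rot":[-0.026,0,0],"gripper":1},
    {"xyz":[0.04,0.106,-0.109],"rot":[-0.026,0,0],"gripper":1},
    {"xyz":[0.04,0.106,-0.109],"rot":[-0.026,0,0],"gripper":1},
    {"xyz":[0.04,0.106,-0.109],"rot":[-0.026,0,0],"gripper":1}
  ]
}}

```text
t: 1.23
tool_pos: [0.5207, -0.2403, 0.1609]
eef_rot: [[-0.001, 0.993, -0.121], [-0.0, -0.121, -0.993], [-1.0, -0.001, 0.0]]
force: [-0.0, -0.6, 1.0]
gripper_width: -0.0
```

Run:
```python
from h import *
p=C-.080*cx
s=env.get_state();print(s["t"],s["tool_pos"],s["gripper_width"],s["force"],s["qvel"]);go([*p,.0925],rot(A));
```

```text
1.225 [ 0.5207 -0.2403  0.1609] -1.0954726113297792e-05 [-0.0236 -0.5765  0.9899] [-0.0149 -0.0113  0.0001 -0.001   0.002   0.    ]
xyz [ 0.1368  0.0035 -0.006 ] rot [-0.0029  0.0001  0.0002]
```

{"method": "step_arm", "body": {
  "moves": [
    {"xyz":[0.07,0.003,-0.003],"rot":[-0.003,0,0],"gripper":1},
    {"xyz":[0.137,0.003,-0.003],"rot":[-0.003,0,0],"gripper":1},
    {"xyz":[0.137,0.003,-0.003],"rot":[-0.003,0,0],"gripper":1},
    {"xyz":[0.137,0.003,-0.003],"rot":[-0.003,0,0],"gripper":1},
    {"xyz":[0.137,0.003,-0.003],"rot":[-0.003,0,0],"gripper":1}
  ]
}}

```text
t: 1.85
tool_pos: [0.5244, -0.239, 0.0942]
eef_rot: [[0.003, 0.994, -0.111], [-0.002, -0.111, -0.994], [-1.0, 0.003, 0.001]]
force: [0.5, -1.4, 0.8]
gripper_width: -0.0001
```

Run:
```python
from h import *
p=C-.080*cx
s=env.get_state();print(s["t"],s["tool_pos"],s["force"],s["qvel"]);go([*p,.0925],rot(A)); print("off",(s["tool_pos"][:2]-C)@cx*1000,(s["tool_pos"][:2]-C)@np.array([-cx[1],cx[0]])*1000)
im,d=env.read_camera("side");cv2.imwrite("pics/s1.png",cv2.resize(im[120:280,250:450,::-1],None,fx=3.5,fy=3.5))
```

```text
1.85 [ 0.5244 -0.239   0.0942] [ 0.5267 -1.3923  0.8294] [ 0.0071  0.0037 -0.0033 -0.0032  0.0006 -0.0017]
xyz [ 0.0034 -0.0036 -0.0026] rot [ 0.0004  0.0004 -0.0011]
off -81.31298183042136 -1.815436432398326
```

View pics/s1.png

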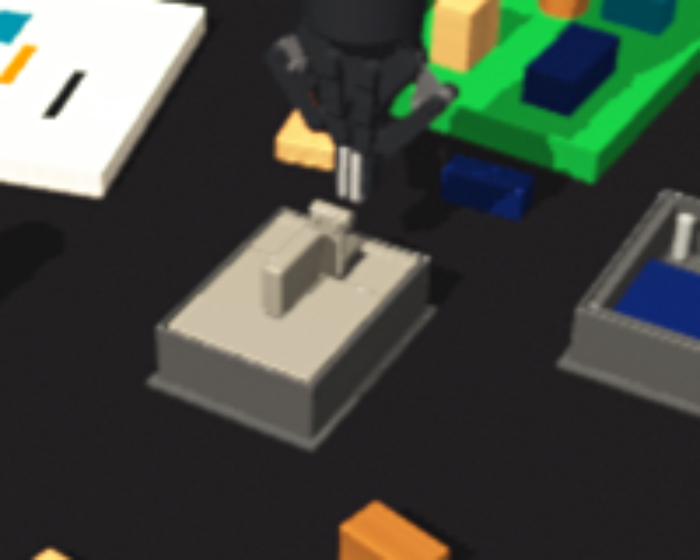

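{"method": "step_arm", "body": {
  "moves": [
    {"xyz":[0.004,-0.004,0],"rot":[0,0,-0.001],"gripper":1},
    {"xyz":[0.004,-0.004,-0.012],"rot":[0,0,-0.001],"gripper":1},
    {"xyz":[0.004,-0.004,-0.02],"rot":[0,0,-0.001],"gripper":1},
    {"xyz":[0.004,-0.004,-0.02],"rot":[0,0,-0.001],"gripper":1}
  ]
}}

```text
t: 2.4
tool_pos: [0.5226, -0.2272, 0.0901]
eef_rot: [[-0.003, 0.994, -0.109], [0.0, -0.109, -0.994], [-1.0, -0.003, -0.0]]
force: [0.6, -0.1, -0.6]
gripper_width: -0.0002
```

```bash
cat >> h.py <<'E'
def st():
    s=env.get_state();q=s["tool_pos"];n=np.array([-cx[1],cx[0]])
    print(s["t"],q,"F",s["force"],"Fx",s["force"][:2]@cx,"off",(q[:2]-C)@cx*1000,(q[:2]-C)@n*1000)
E
python3 -c "
from h import *
st()"
```

```text
2.4 [ 0.5226 -0.2272  0.0901] F [ 0.5679 -0.0801 -0.5861] Fx -0.01577123356889372 off -69.77817889912085 1.2628975608255388
```

{"method": "step_arm", "body": {
  "moves": [
    {"xyz":[-0.004,0.001,0],"rot":[0,0,0.001],"gripper":1},
    {"xyz":[-0.004,0.001,-0.003],"rot":[0,0,0.001],"gripper":1},
    {"xyz":[-0.004,0.001,-0.006],"rot":[0,0,0.001],"gripper":1},
    {"xyz":[-0.004,0.001,-0.006],"rot":[0,0,0.001],"gripper":1}
  ]
}}

```text
t: 2.9
tool_pos: [0.5233, -0.2248, 0.0921]
eef_rot: [[-0.0, 0.994, -0.11], [0.0, -0.11, -0.994], [-1.0, -0.0, -0.0]]
force: [-0.3, 0.2, 0.6]
gripper_width: -0.0002
```

{"method": "step_arm", "body": {
  "moves": [
    {"xyz":[0,0,-0.002],"rot":[0,0,0],"gripper":1},
    {"xyz":[0,0,-0.004],"rot":[0,0,0],"gripper":1}
  ]
}}

```text
t: 3.15
tool_pos: [0.5236, -0.2228, 0.0921]
eef_rot: [[-0.0, 0.994, -0.11], [0.0, -0.11, -0.994], [-1.0, -0.0, -0.0]]
force: [-0.2, -0.4, 0.2]
gripper_width: 0.0001
```

```bash
python3 -c "
from h import *
st()"
```

```text
3.15 [ 0.5236 -0.2228  0.0921] F [-0.1611 -0.3507  0.1965] Fx -0.36653411179770073 off -65.33578635806846 0.8065395191927249
```

{"method": "step_arm", "body": {
  "moves": [
    {"xyz":[0,0,-0.002],"rot":[0,0,0],"gripper":1},
    {"xyz":[0,0,-0.004],"rot":[0,0,0],"gripper":1},
    {"xyz":[0,0,-0.004],"rot":[0,0,0],"gripper":1}
  ]
}}

```text
t: 3.52
tool_pos: [0.5238, -0.2208, 0.0921]
eef_rot: [[-0.0, 0.994, -0.11], [0.0, -0.11, -0.994], [-1.0, -0.0, -0.0]]
force: [-0.4, -0.0, 0.7]
gripper_width: 0.0
```

{"method": "step_arm", "body": {
  "moves": [
    {"xyz":[0,0,-0.002],"rot":[0,0,0],"gripper":1},
    {"xyz":[0,0,-0.004],"rot":[0,0,0],"gripper":1},
    {"xyz":[0,0,-0.004],"rot":[0,0,0],"gripper":1}
  ]
}}

```text
t: 3.9
tool_pos: [0.524, -0.219, 0.0921]
eef_rot: [[-0.0, 0.994, -0.11], [-0.0, -0.11, -0.994], [-1.0, -0.0, 0.0]]
force: [-0.7, -0.7, -0.6]
gripper_width: 0.0
```

{"method": "step_arm", "body": {
  "moves": [
    {"xyz":[0,0,-0.002],"rot":[0,0,0],"gripper":1},
    {"xyz":[0,0,-0.004],"rot":[0,0,0],"gripper":1},
    {"xyz":[0,0,-0.004],"rot":[0,0,0],"gripper":1}
  ]
}}

```text
t: 4.28
tool_pos: [0.5242, -0.2176, 0.0923]
eef_rot: [[0.0, 0.994, -0.111], [-0.001, -0.111, -0.994], [-1.0, 0.0, 0.001]]
force: [-1.3, -4.9, 0.8]
gripper_width: 0.0002
```

{"method": "step_arm", "body": {
  "moves": [
    {"xyz":[0,0,-0.002],"rot":[0,0,0],"gripper":1},
    {"xyz":[0,0,-0.004],"rot":[0,0,0],"gripper":1},
    {"xyz":[0,0,-0.004],"rot":[0,0,0],"gripper":1}
  ]
}}

```text
t: 4.65
tool_pos: [0.5245, -0.2158, 0.0925]
eef_rot: [[0.0, 0.994, -0.111], [-0.002, -0.111, -0.994], [-1.0, 0.0, 0.002]]
force: [-1.3, -6.0, 1.7]
gripper_width: 0.0002
```

{"method": "step_arm", "body": {
  "moves": [
    {"xyz":[0,0,-0.002],"rot":[0,0,0],"gripper":1},
    {"xyz":[0,0,-0.004],"rot":[0,0,0],"gripper":1},
    {"xyz":[0,0,-0.004],"rot":[0,0,0],"gripper":1}
  ]
}}

```text
t: 5.03
tool_pos: [0.5246, -0.2144, 0.0927]
eef_rot: [[0.0, 0.994, -0.111], [-0.003, -0.111, -0.994], [-1.0, 0.0, 0.003]]
force: [-2.0, -7.6, 1.7]
gripper_width: -0.0001
```

{"method": "step_arm", "body": {
  "moves": [
    {"xyz":[0,0,-0.001],"rot":[0,0,0],"gripper":1},
    {"xyz":[0,0,-0.002],"rot":[0,0,0],"gripper":1},
    {"xyz":[0,0,-0.002],"rot":[0,0,0],"gripper":1}
  ]
}}

```text
t: 5.4
tool_pos: [0.5247, -0.2138, 0.0927]
eef_rot: [[0.0, 0.994, -0.111], [-0.004, -0.111, -0.994], [-1.0, 0.001, 0.004]]
force: [-2.0, -7.6, 1.6]
gripper_width: 0.0001
```

{"method": "step_arm", "body": {
  "moves": [
    {"xyz":[0,0,-0.001],"rot":[0,0,0],"gripper":1},
    {"xyz":[0,0,-0.003],"rot":[0,0,0],"gripper":1},
    {"xyz":[0,0,-0.003],"rot":[0,0,0],"gripper":1}
  ]
}}

```text
t: 5.78
tool_pos: [0.5249, -0.2127, 0.0928]
eef_rot: [[0.0, 0.994, -0.112], [-0.005, -0.112, -0.994], [-1.0, 0.001, 0.005]]
force: [-3.0, -9.2, 2.8]
gripper_width: -0.0004
```

{"method": "step_arm", "body": {
  "moves": [
    {"xyz":[0,0,-0.001],"rot":[0,0,0],"gripper":1},
    {"xyz":[0,0,-0.002],"rot":[0,0,0],"gripper":1},
    {"xyz":[0,0,-0.002],"rot":[0,0,0],"gripper":1}
  ]
}}

```text
t: 6.15
tool_pos: [0.5249, -0.212, 0.0929]
eef_rot: [[-0.0, 0.994, -0.112], [-0.005, -0.112, -0.994], [-1.0, 0.001, 0.005]]
force: [-2.9, -8.8, 2.7]
gripper_width: 0.0
```

Run:
```python
from h import *
st()
im,d=env.read_camera("side");cv2.imwrite("pics/s2.png",cv2.resize(im[140:260,270:410,::-1],None,fx=5,fy=5))
```

```text
6.15 [ 0.5249 -0.212   0.0929] F [-2.8602 -8.8386  2.7212] Fx -9.104006633808195 off -54.428712623182015 0.6793456529750742
```

View pics/s2.png

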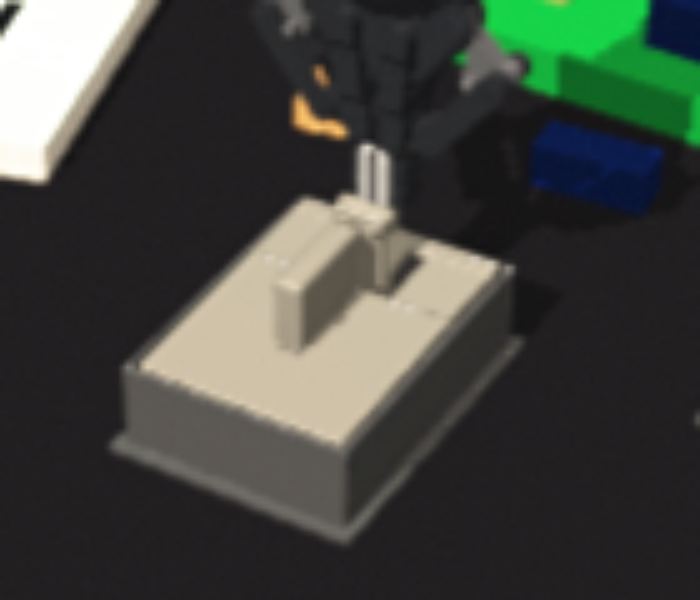

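The panel is still flush and the fingertips are on the bar at about 9 N, so I'll continue gently.

{"method": "step_arm", "body": {
  "moves": [
    {"xyz":[0,0,-0.001],"rot":[0,0,0],"gripper":1},
    {"xyz":[0,0,-0.002],"rot":[0,0,0],"gripper":1},
    {"xyz":[0,0,-0.002],"rot":[0,0,0],"gripper":1}
  ]
}}

```text
t: 6.58
tool_pos: [0.525, -0.2114, 0.0929]
eef_rot: [[0.0, 0.994, -0.112], [-0.006, -0.112, -0.994], [-1.0, 0.001, 0.006]]
force: [-2.8, -9.8, 2.2]
gripper_width: -0.0001
```

{"method": "step_arm", "body": {
  "moves": [
    {"xyz":[0,0,-0.001],"rot":[0,0,0],"gripper":1},
    {"xyz":[0,0,-0.002],"rot":[0,0,0],"gripper":1},
    {"xyz":[0,0,-0.002],"rot":[0,0,0],"gripper":1}
  ]
}}

```text
t: 6.95
tool_pos: [0.5251, -0.2106, 0.093]
eef_rot: [[-0.0, 0.994, -0.112], [-0.007, -0.112, -0.994], [-1.0, 0.001, 0.007]]
force: [-2.7, -10.8, 2.3]
gripper_width: 0.0002
```

Run:
```python
from h import *
st()
im,d=env.read_camera("side");cv2.imwrite("pics/s3.png",cv2.resize(im[140:260,270:410,::-1],None,fx=5,fy=5))
```

```text
6.95 [ 0.5251 -0.2106  0.093 ] F [ -2.7217 -10.7763   2.3379] Fx -11.013818492252772 off -53.03057112656878 0.6530711470210999
```

View pics/s3.png

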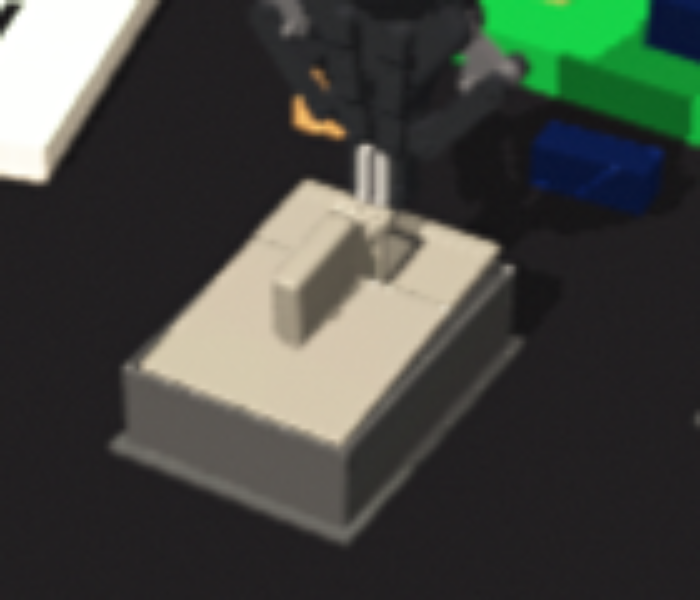

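At about 11 N the panel's tab edge sprang up by itself; the gap shows along the right side near (500,260). Now I'll back off the way I came in, then go up.

{"method": "step_arm", "body": {
  "moves": [
    {"xyz":[0,0,0.01],"rot":[0,0,0],"gripper":1},
    {"xyz":[0,0,0.03],"rot":[0,0,0],"gripper":1},
    {"xyz":[-0.05,0,0.04],"rot":[0,0,0],"gripper":1},
    {"xyz":[-0.1,0,0.04],"rot":[0,0,0],"gripper":-1},
    {"xyz":[-0.14,0,0.04],"rot":[0,0,0],"gripper":-1}
  ]
}}

```text
t: 7.62
tool_pos: [0.5234, -0.2263, 0.1629]
eef_rot: [[0.001, 0.994, -0.109], [0.003, -0.109, -0.994], [-1.0, 0.001, -0.003]]
force: [1.1, 0.0, 0.6]
gripper_width: 0.0357
```

Run:
```python
from h import *
st()
im,d=env.read_camera("side");cv2.imwrite("pics/s4.png",cv2.resize(im[140:260,270:410,::-1],None,fx=5,fy=5))
im,d=env.read_camera("top");cv2.imwrite("pics/t4.png",cv2.resize(im[170:280,340:460,::-1],None,fx=5,fy=5))
P=cloud("top",d);np.savez("pics/t4.npz",im=im,d=d)
# fit panel plane along case-x
q=P[185:265,350:445].reshape(-1,3);o=(q[:,:2]-C)@cx;n=(q[:,:2]-C)@np.array([-cx[1],cx[0]])
for lo in range(-70,70,10):
    m=(o*1e3>lo)&(o*1e3<lo+10)&(abs(n)>.025)&(abs(n)<.045)&(q[:,2]>.03);print(lo,m.sum(),np.median(q[m,2]) if m.any() else None)
m=(q[:,2]>.073)&(q[:,2]<.12)&(o>-.03);print("rib",o[m].min(),o[m].max(),n[m].min(),n[m].max(),q[m,2].mean())
```

```text
7.625 [ 0.5234 -0.2263  0.1629] F [1.12   0.0201 0.6485] Fx 0.14580045540090816 off -68.77440130862308 0.5776162905387221
-70 100 0.0572983273016154
-60 113 0.05649591855482188
-50 105 0.05536964084581057
-40 105 0.054250179802994854
-30 107 0.05327949302682387
-20 105 0.05256589817170062
-10 105 0.05136022757100357
0 106 0.050404193589532985
10 107 0.049578646828197716
20 99 0.04889452872150085
30 106 0.04785658115376863
40 102 0.04623567894107724
50 103 0.045767708099061125
60 107 0.044697384674495785
rib -0.015760193032744924 0.03365488690046724 -0.0068960648856187185 0.007416059734884594 0.08502434166304047
```

View pics/s4.png

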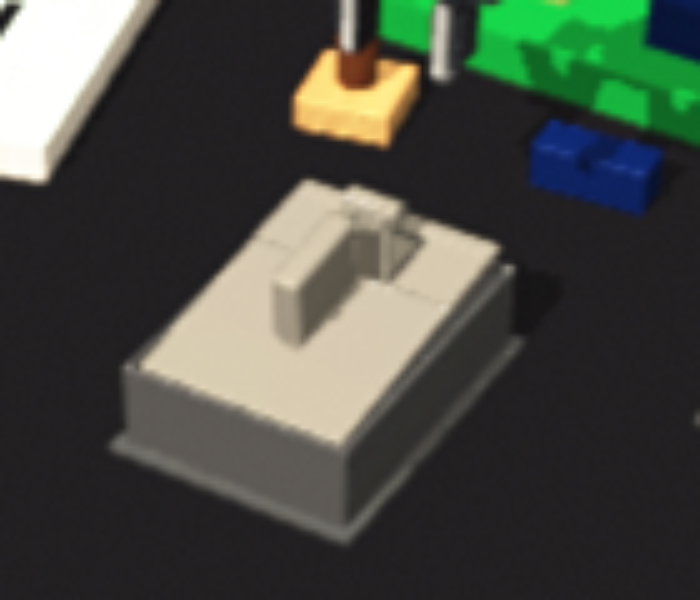

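View pics/t4.png

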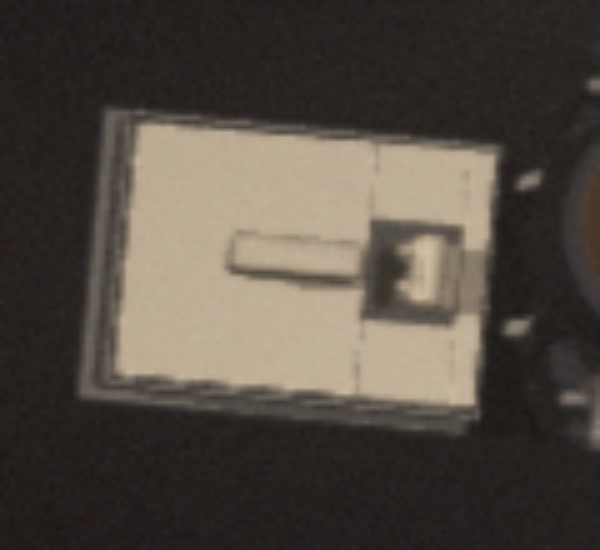

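The panel is tilted 0.097 rad: plate height runs from 57.3 mm down to 44.7 mm, as expected. The rib's middle is about 8 mm along +x, with its grip point at z ≈ 0.074. I'll tilt the tool to match before grasping.

Run:
```python
from h import *
p=C+.0086*cx
go([*p,.14],rot(A,-.097)); print(p)
```

```text
xyz [ 0.049  -0.0015 -0.1558] rot [ 0.0009 -0.0311 -0.0016]
[ 0.5327 -0.1495]
```

{"method": "step_arm", "body": {
  "moves": [
    {"xyz":[0,0,-0.08],"rot":[0,-0.015,0],"gripper":-1},
    {"xyz":[0.02,-0.001,-0.156],"rot":[0,-0.031,0],"gripper":-1},
    {"xyz":[0.049,-0.001,-0.156],"rot":[0,-0.031,0],"gripper":-1},
    {"xyz":[0.049,-0.001,-0.156],"rot":[0,-0.031,0],"gripper":-1},
    {"xyz":[0.049,-0.001,-0.156],"rot":[0,-0.031,0],"gripper":-1}
  ]
}}

```text
t: 8.35
tool_pos: [0.531, -0.1506, 0.1373]
eef_rot: [[-0.011, 0.994, -0.111], [-0.096, -0.112, -0.989], [-0.995, -0.001, 0.097]]
force: [-0.5, -0.1, 0.2]
gripper_width: 0.0852
```

Run:
```python
from h import *
p=C+.0086*cx
st();go([*p,.14],rot(A,-.097));go([*p,.080],rot(A,-.097));print(env.get_state()["gripper_width"])
```

```text
8.35 [ 0.531  -0.1506  0.1373] F [-0.4792 -0.0783  0.2138] Fx -0.13163859251080492 off 7.27884368979245 1.5200098809466014
xyz [-0.0056  0.003  -0.0021] rot [ 0.0003 -0.      0.0002]
xyz [ 0.1138  0.0031 -0.0137] rot [ 0.0003 -0.      0.0002]
0.08524572561688978
```

{"method": "step_arm", "body": {
  "moves": [
    {"xyz":[0.03,0.003,-0.005],"rot":[0,0,0],"gripper":-1},
    {"xyz":[0.08,0.003,-0.011],"rot":[0,0,0],"gripper":-1},
    {"xyz":[0.11,0.003,-0.0135],"rot":[0,0,0],"gripper":-1},
    {"xyz":[0.112,0.003,-0.0135],"rot":[0,0,0],"gripper":-1},
    {"xyz":[0.112,0.003,-0.0135],"rot":[0,0,0],"gripper":-1}
  ]
}}

```text
t: 8.98
tool_pos: [0.5332, -0.149, 0.0816]
eef_rot: [[-0.01, 0.994, -0.11], [-0.097, -0.11, -0.989], [-0.995, 0.001, 0.097]]
force: [-0.3, 1.0, 1.0]
gripper_width: 0.0852
```

Run:
```python
from h import *
p=C+.0086*cx
st();go([*p,.080],rot(A,-.097))
im,d=env.read_camera("side");cv2.imwrite("pics/s5.png",cv2.resize(im[140:260,270:410,::-1],None,fx=5,fy=5))
```

```text
8.975 [ 0.5332 -0.149   0.0816] F [-0.2576  1.0216  1.0326] Fx 0.9861872263414799 off 9.151144412111874 -0.47087430347840165
xyz [ 0.0032 -0.0009  0.0008] rot [ 0.0006  0.0001 -0.0003]
```

View pics/s5.png

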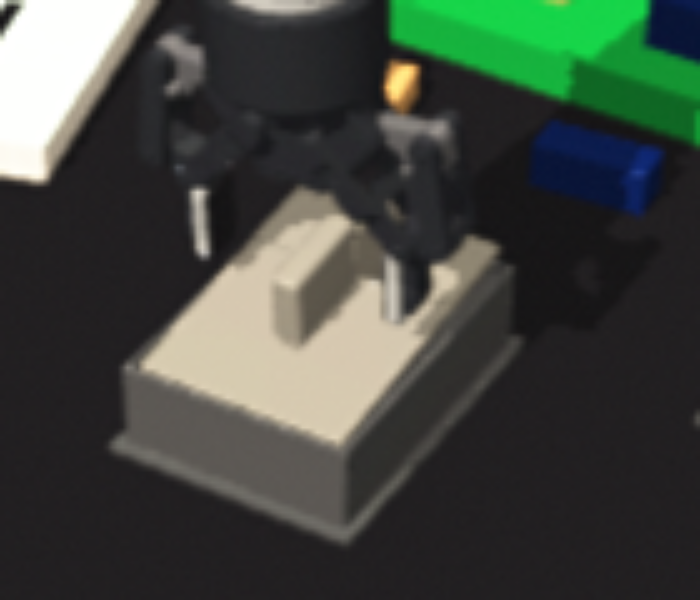

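The fingers straddle the rib symmetrically, so I'll close in place, then lift.

{"method": "step_arm", "body": {
  "moves": [
    {"xyz":[0,0,0],"rot":[0,0,0],"gripper":0.3},
    {"xyz":[0,0,0],"rot":[0,0,0],"gripper":1},
    {"xyz":[0,0,0],"rot":[0,0,0],"gripper":1},
    {"xyz":[0,0,0],"rot":[0,0,0],"gripper":1},
    {"xyz":[0,0,0],"rot":[0,0,0],"gripper":1}
  ],
  "force": 50
}}

```text
t: 9.65
tool_pos: [0.5328, -0.1486, 0.0814]
eef_rot: [[-0.011, 0.994, -0.11], [-0.097, -0.11, -0.989], [-0.995, 0.0, 0.097]]
force: [-1.3, 0.3, 2.4]
gripper_width: 0.0132
```

Run:
```python
from h import *
st();s=env.get_state();print(s["gripper_width"]);p=s["tool_pos"];
go(p+[0,0,.015],s["eef_rot"])
go(p+[0,0,.1],s["eef_rot"])
```

```text
9.65 [ 0.5328 -0.1486  0.0814] F [-1.3129  0.3357  2.4498] Fx 0.18607547673436584 off 9.436734966022424 -0.0037374929524442314
0.013224147911105188
xyz [-0.0299  0.      0.0029] rot [0. 0. 0.]
xyz [-0.1991  0.      0.0194] rot [0. 0. 0.]
```

{"method": "step_arm", "body": {
  "moves": [
    {"xyz":[-0.01,0,0.001],"rot":[0,0,0],"gripper":1},
    {"xyz":[-0.03,0,0.003],"rot":[0,0,0],"gripper":1},
    {"xyz":[-0.05,0,0.005],"rot":[0,0,0],"gripper":1},
    {"xyz":[-0.07,0,0.007],"rot":[0,0,0],"gripper":1},
    {"xyz":[-0.09,0,0.009],"rot":[0,0,0],"gripper":1}
  ]
}}

```text
t: 10.28
tool_pos: [0.5329, -0.1488, 0.1274]
eef_rot: [[-0.01, 0.994, -0.11], [-0.097, -0.11, -0.989], [-0.995, 0.001, 0.097]]
force: [-0.2, -0.1, -2.5]
gripper_width: 0.013
```

Run:
```python
from h import *
st();print(env.get_state()["gripper_width"])
im,d=env.read_camera("side");cv2.imwrite("pics/s6.png",cv2.resize(im[110:260,250:425,::-1],None,fx=4,fy=4))
```

```text
10.275 [ 0.5329 -0.1488  0.1274] F [-0.1573 -0.085  -2.4946] Fx -0.10210050013468012 off 9.280573644384756 -0.19801686243955793
0.012972078515245965
```

View pics/s6.png

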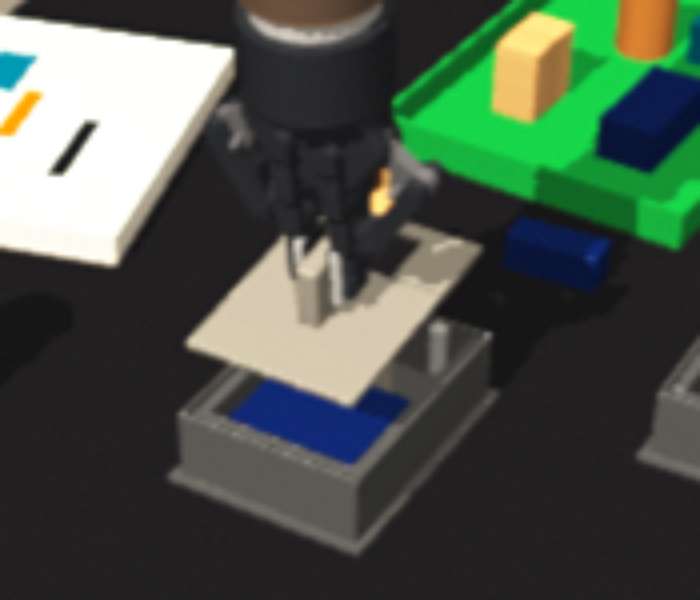

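The panel is off the case, held firmly and clear of the tab. Next I'll carry it over the board, levelling and turning it on the way.

Run:
```python
from h import *
go([*C,.19],rot(A,0))
go([*B,.19],rot(BA,0))
```

```text
xyz [-0.12   -0.0018  0.0302] rot [ 0.0006  0.0311 -0.001 ]
xyz [-0.1866 -0.0877 -0.6466] rot [ 0.0394  0.031  -0.0029]
```

{"method": "step_arm", "body": {
  "moves": [
    {"xyz":[-0.08,0,0.008],"rot":[0,0,0],"gripper":1},
    {"xyz":[-0.125,-0.01,-0.05],"rot":[0.005,0.01,0],"gripper":1},
    {"xyz":[-0.14,-0.025,-0.15],"rot":[0.015,0.02,0],"gripper":1},
    {"xyz":[-0.15,-0.04,-0.25],"rot":[0.025,0.031,0],"gripper":1},
    {"xyz":[-0.16,-0.05,-0.35],"rot":[0.039,0.031,0],"gripper":1}
  ]
}}

```text
t: 10.95
tool_pos: [0.5278, 0.0357, 0.1895]
eef_rot: [[0.007, 0.972, -0.233], [-0.001, -0.233, -0.972], [-1.0, 0.007, -0.001]]
force: [1.1, 0.8, -2.4]
gripper_width: 0.0133
```

Run:
```python
from h import *
st()
go([*B,.19],rot(BA,0))
```

```text
10.95 [0.5278 0.0357 0.1895] F [ 1.1283  0.7508 -2.3855] Fx 0.8727787197958468 off 192.02456351378808 25.604473961832955
xyz [-0.0013 -0.0721 -0.2892] rot [-0.0003 -0.0002 -0.0021]
```

{"method": "step_arm", "body": {
  "moves": [
    {"xyz":[0,-0.025,-0.1],"rot":[0,0,-0.002],"gripper":1},
    {"xyz":[0,-0.05,-0.2],"rot":[0,0,-0.002],"gripper":1},
    {"xyz":[0,-0.072,-0.289],"rot":[0,0,-0.002],"gripper":1},
    {"xyz":[0,-0.072,-0.289],"rot":[0,0,-0.002],"gripper":1},
    {"xyz":[0,-0.072,-0.289],"rot":[0,0,-0.002],"gripper":1}
  ]
}}

```text
t: 11.58
tool_pos: [0.526, 0.1835, 0.1888]
eef_rot: [[-0.001, 0.973, -0.23], [-0.0, -0.23, -0.973], [-1.0, -0.001, 0.0]]
force: [0.3, -0.1, -2.8]
gripper_width: 0.0131
```

Run:
```python
from h import *
st()
go([*B,.06],rot(BA,0))
im,d=env.read_camera("side");cv2.imwrite("pics/s7.png",im[100:420,100:500,::-1])
im,d=env.read_camera("top");cv2.imwrite("pics/t7.png",cv2.resize(im[150:310,140:320,::-1],None,fx=3,fy=3))
```

```text
11.575 [0.526  0.1835 0.1888] F [ 0.3327 -0.0827 -2.7663] Fx -0.04484013001565986 off 338.7025291314128 43.977420910985046
xyz [ 0.2576  0.0005 -0.0027] rot [0.0007 0.0001 0.0002]
```

View pics/s7.png

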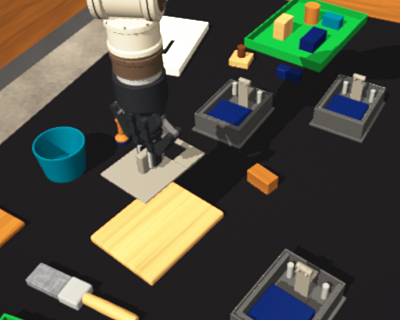

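View pics/t7.png

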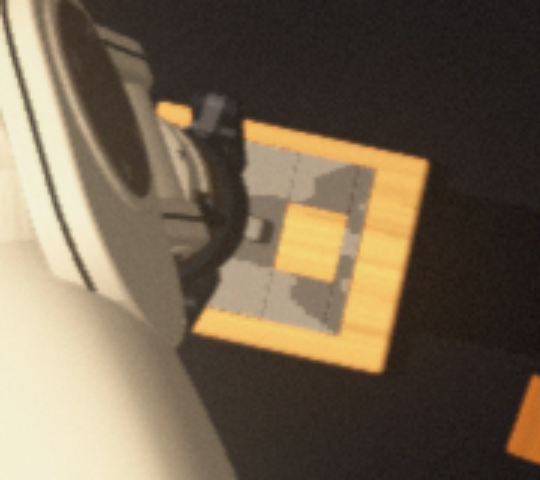

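The panel is centred and aligned over the board, with its slot edge parallel to the board's edge in the top view. Now I'll lower it, slowly near contact.

{"method": "step_arm", "body": {
  "moves": [
    {"xyz":[0.08,0,-0.003],"rot":[0,0,0],"gripper":1},
    {"xyz":[0.16,0,-0.003],"rot":[0,0,0],"gripper":1},
    {"xyz":[0.23,0,-0.003],"rot":[0,0,0],"gripper":1},
    {"xyz":[0.255,0,-0.003],"rot":[0,0,0],"gripper":1},
    {"xyz":[0.255,0,-0.003],"rot":[0,0,0],"gripper":1}
  ]
}}

```text
t: 12.3
tool_pos: [0.5265, 0.1843, 0.0611]
eef_rot: [[-0.002, 0.973, -0.232], [0.0, -0.232, -0.973], [-1.0, -0.002, 0.0]]
force: [-0.3, 0.8, -1.3]
gripper_width: 0.0132
```

{"method": "step_arm", "body": {
  "moves": [
    {"xyz":[0.004,0,0],"rot":[0,0,0],"gripper":1},
    {"xyz":[0.008,0,0],"rot":[0,0,0],"gripper":1},
    {"xyz":[0.012,0,0],"rot":[0,0,0],"gripper":1},
    {"xyz":[0.012,0,0],"rot":[0,0,0],"gripper":1}
  ]
}}

```text
t: 12.8
tool_pos: [0.5266, 0.1854, 0.0556]
eef_rot: [[-0.0, 0.973, -0.23], [0.001, -0.23, -0.973], [-1.0, -0.0, -0.001]]
force: [0.9, 0.5, -1.7]
gripper_width: 0.0136
```

Run:
```python
from h import *
st()
go([*B,.0505],rot(BA,0))
```

```text
12.8 [0.5266 0.1854 0.0556] F [ 0.9354  0.4654 -1.7083] Fx 0.5674793350653009 off 340.6067644078251 43.638798846166594
xyz [0.0102 0.0001 0.0013] rot [ 0.0007 -0.0002  0.0001]
```

{"method": "step_arm", "body": {
  "moves": [
    {"xyz":[0.003,0,0],"rot":[0,0,0],"gripper":1},
    {"xyz":[0.006,0,0],"rot":[0,0,0],"gripper":1},
    {"xyz":[0.006,0,0],"rot":[0,0,0],"gripper":1}
  ]
}}

```text
t: 13.18
tool_pos: [0.5265, 0.1852, 0.0522]
eef_rot: [[-0.001, 0.973, -0.231], [0.0, -0.231, -0.973], [-1.0, -0.001, -0.0]]
force: [-0.4, 0.2, -3.0]
gripper_width: 0.0127
```

{"method": "step_arm", "body": {
  "moves": [
    {"xyz":[0.002,0,0],"rot":[0,0,0],"gripper":1},
    {"xyz":[0.004,0,0],"rot":[0,0,0],"gripper":1},
    {"xyz":[0.004,0,0],"rot":[0,0,0],"gripper":1}
  ]
}}

```text
t: 13.55
tool_pos: [0.5265, 0.1852, 0.0503]
eef_rot: [[-0.0, 0.973, -0.231], [0.0, -0.231, -0.973], [-1.0, -0.0, -0.0]]
force: [0.5, -0.4, -2.3]
gripper_width: 0.0131
```

{"method": "step_arm", "body": {
  "moves": [
    {"xyz":[0.002,0,0],"rot":[0,0,0],"gripper":1},
    {"xyz":[0.003,0,0],"rot":[0,0,0],"gripper":1},
    {"xyz":[0.003,0,0],"rot":[0,0,0],"gripper":1}
  ]
}}

```text
t: 13.92
tool_pos: [0.5267, 0.1853, 0.0494]
eef_rot: [[0.0, 0.973, -0.231], [0.001, -0.231, -0.973], [-1.0, 0.0, -0.001]]
force: [-2.0, -0.4, 2.2]
gripper_width: 0.0129
```

{"method": "step_arm", "body": {
  "moves": [
    {"xyz":[0.002,0,0],"rot":[0,0,0],"gripper":1},
    {"xyz":[0.002,0,0],"rot":[0,0,0],"gripper":1}
  ]
}}

```text
t: 14.18
tool_pos: [0.5267, 0.1853, 0.0494]
eef_rot: [[0.001, 0.973, -0.231], [0.001, -0.231, -0.973], [-1.0, 0.0, -0.001]]
force: [-4.0, -1.1, 9.7]
gripper_width: 0.0134
```

It's on the board: z force went from -2.5 to +9.7 N at TCP z 0.0494. Now I'll release and rise.

{"method": "step_arm", "body": {
  "moves": [
    {"xyz":[-0.001,0,0],"rot":[0,0,0],"gripper":1},
    {"xyz":[-0.001,0,0],"rot":[0,0,0],"gripper":0.5},
    {"xyz":[-0.001,0,0],"rot":[0,0,0],"gripper":-0.5},
    {"xyz":[-0.001,0,0],"rot":[0,0,0],"gripper":-1},
    {"xyz":[-0.001,0,0],"rot":[0,0,0],"gripper":-1}
  ]
}}

```text
t: 14.8
tool_pos: [0.5266, 0.1852, 0.0482]
eef_rot: [[-0.0, 0.973, -0.231], [0.0, -0.231, -0.973], [-1.0, -0.0, -0.0]]
force: [-0.2, 0.3, 1.0]
gripper_width: 0.0746
```

{"method": "step_arm", "body": {
  "moves": [
    {"xyz":[-0.04,0,0],"rot":[0,0,0],"gripper":-1},
    {"xyz":[-0.12,0,0],"rot":[0,0,0],"gripper":-1},
    {"xyz":[-0.24,0,0],"rot":[0,0,0],"gripper":-1},
    {"xyz":[-0.34,0,0.2],"rot":[0,0,0],"gripper":-1},
    {"xyz":[-0.34,0.0,0.45],"rot":[0,0,0],"gripper":-1}
  ]
}}

```text
t: 15.42
tool_pos: [0.5009, 0.0702, 0.207]
eef_rot: [[0.005, 0.974, -0.228], [0.001, -0.228, -0.974], [-1.0, 0.005, -0.002]]
force: [0.3, 0.7, -0.3]
gripper_width: 0.0855
```

{"method": "step_arm", "body": {
  "moves": [
    {"xyz":[0,0,0.2],"rot":[0,0,0],"gripper":-1},
    {"xyz":[0,0,0.35],"rot":[0,0,0],"gripper":-1},
    {"xyz":[0,0,0.35],"rot":[0,0,0],"gripper":-1},
    {"xyz":[0,0,0.35],"rot":[0,0,0],"gripper":-1}
  ]
}}

```text
t: 15.92
tool_pos: [0.4582, -0.1027, 0.2044]
eef_rot: [[-0.0, 0.972, -0.237], [0.0, -0.237, -0.972], [-1.0, -0.0, -0.0]]
force: [-0.4, 0.3, 0.3]
gripper_width: 0.0853
```

Run:
```python
from h import *
st()
im,d=env.read_camera("side");cv2.imwrite("pics/s9.png",im[:,:,::-1])
im,d=env.read_camera("top");cv2.imwrite("pics/t9.png",im[:,:,::-1])
P=cloud("top",d);n=np.array([-np.sin(BA),np.cos(BA)]);bx=np.array([np.cos(BA),np.sin(BA)])
q=P[170:290,165:300].reshape(-1,3);o=(q[:,:2]-B)@bx;l=(q[:,:2]-B)@n
m=(q[:,2]>.045)&(q[:,2]<.07);print("rib",o[m].min(),o[m].max(),l[m].min(),l[m].max(),np.percentile(q[m,2],80))
hsv=cv2.cvtColor(im,cv2.COLOR_RGB2HSV)
k=((hsv[...,1]<90)&(hsv[...,2]>70)).astype(np.uint8);w=np.zeros_like(k);w[180:280,170:292]=1
x=max(cv2.findContours(k*w,0,2)[0],key=cv2.contourArea).reshape(-1,2)
W=np.array([cast("top",p,.019)[:2] for p in x],np.float32);print("panel",cv2.minAreaRect(W))
m=(abs(o)<.06)&(abs(l)<.045)&(abs(l)>.025)&(q[:,2]<.04)
print("plane",np.linalg.lstsq(np.c_[o[m],l[m],np.ones(m.sum())],q[m,2],rcond=None)[0])
```

```text
15.925 [ 0.4582 -0.1027  0.2044] F [-0.4378  0.3438  0.2845] Fx 0.29241356956208836 off 46.7064877137197 79.25234774740224
rib -0.025416194026383104 0.024883351357129865 -0.008097771681075516 0.005913879678965303 0.05536765006956305
panel ((0.5261825919151306, 0.1795649230480194), (0.13839805126190186, 0.0985964834690094), 76.72542572021484)
plane [-0.0009  0.0021  0.0181]
```

View pics/t9.png

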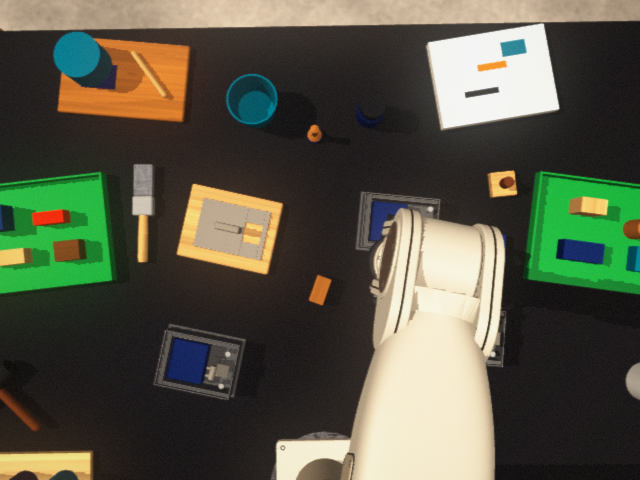

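View pics/s9.png

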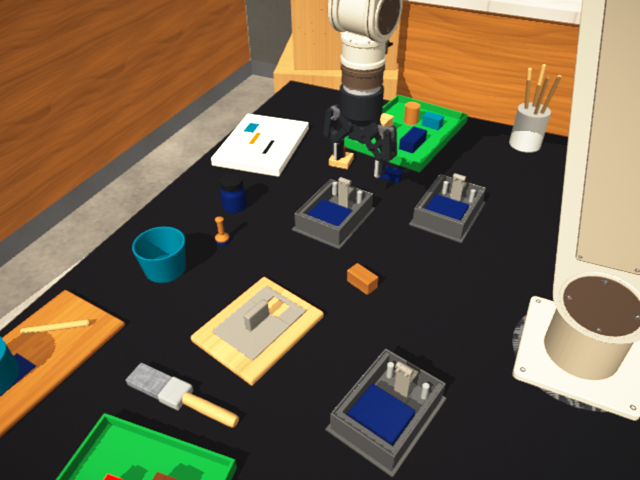

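The panel lies flat on the board at (230,228) in the top view. Its rib is within 1 mm of the middle, its tilt is about 0.002 rad, and its yaw is within 0.2°. The bystanders look unmoved and the robot is clear.

```bash
python3 -c "
from workcell import env
print(env.job_done())"
```

```text
the job is handed in; nothing more can be done
None
```

The panel is off the case and lying flat on the middle of the board. I handed the job in at about 16 s of the 53 s allowed; the hand-in gives no verdict.

- **Opening:** I pressed the tab's bar slowly with closed fingertips about 67 mm above the table. I first felt the bar at about 5 N, and at about 11 N the panel's edge sprang up by itself. I backed off before touching the panel; it then sat tilted at 0.097 rad, as described.
- **Lifting and placing:** I gripped the rib with the tool tilted to match and lifted it straight up. I levelled it over the board and lowered it until the contact force rose to 9.7 N. Then I opened the fingers and moved away.
- **Last checks:** The rib is within about 1 mm of the board's middle both ways. The panel's tilt is about 0.002 rad and its long side is within 0.2° of the board's.
- **Bystanders:** By eye they look unmoved. stamp_c was mostly hidden by the arm in the last pictures, but the arm never came near it.

No check failed or disagreed.

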